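Load the oil tester and hold its sprung lamp cover at the set index

ROBOT

A 7-joint arm with a two-finger parallel gripper is mounted at the origin on a cart in front of the work surface, level with it; the furniture and walls round the work are solid. World frame = base frame: x ahead of the robot, y to its left, z up, the work surface at z = 0. Lengths are in m, angles in rad, forces in N, time in s.
With the tool pointing down it reaches from about 0.425 to 1.025 m from the base axis. Payload 9.4 kg.
Tool frame: the origin (TCP) lies at the very end of the fingers, on their centre line; the grasp point (between the pads) lies 19 mm behind it (tcp_to_grasp is the distance from the TCP to the grasp point, in m); y points along the fingers, x is the direction in which the jaws open and shut, and the axes are right-handed (so a half turn about y gives the same grasp; the last joint's range is limited). The gripper opens to 93 mm and grips with 3 to 60 N. Pads are 15 mm wide; open, the fingers measure 128 mm over their backs; the gripper's body (75 mm by 188 mm) begins 65 mm behind the grasp point.
Start: joints at [-1.358, 0.599, -0.003, 1.599, 0.002, 0.943, -0.08], TCP at [0.207, 0.695, 0.219] pointing down, gripper open.
Joint ranges: [-2.57, 2.57], [-0.35, 1.97], [-1.29, 1.29], [0.11, 2.56], [-1.05, 4.19], [0.11, 1.86], [-2.63, 2.63]. Speed limits (rad/s): [2.22, 2.22, 3.01, 3.01, 3.14, 3.14, 3.14].

INTERFACE

Orientations are given as a unit quaternion [w, x, y, z].
In Python, from bench import read_state, camera, get_calibration, job_done, tcp_to_grasp gives the robot as it stands.
- The arm moves only by the tool apply_moves, never from a script. Its argument "deltas" is one flat list of numbers, 5 for each row, row after row: the shift along the tool's x, y, z in m, then the turn about the tool's y in rad, then the opening, from 0 (shut) to 1 (fully open). In form: [tx, ty, tz, roll, hand, tx, ty, tz, roll, hand, ...]. A call has 1 to 5 rows; each row shifts and turns the commanded pose from where the row before left it, along the tool's axes as they then stand; what a row does not reach is not made up. A row lasts 1/10 s, in which the tool goes at most 50 mm and 8.59 degrees, less where a joint would pass 70% of its speed; a pose out of reach is approached as far as the arm can. A call with a gripper value outside its range is refused whole. The fingers move at their own pace and stop on an object; the grip force is fixed at half the most. Time passes only in rows, so rows that do not move let the fingers close. It gives the time, the measured TCP pose, the force and the opening at its end, in the units of the state.
- read_state(): the state, without advancing time (a new reading comes with each control period).
- camera(name): name is "side" or "top"; returns the picture (480x640x3 uint8, red, green, blue); there is no depth.
- get_calibration(name): a dict with "fx", "fy", "cx", "cy" (pixels), "D" ([k1, k2, p1, p2, k3] as OpenCV has them; the pictures are not rectified), "extrinsics" (4x4, takes a point from world to camera coordinates). Camera axes: x right, y down, z forward; pixel columns grow to the right and rows downward; lengths in m; the calibration is good to about 2 mm. A picture is of the moment at which its call begins. get_calibration takes no time and is no camera call.
- job_done(): hands the job in, once; it reports no verdict.
The state is a dict: "time": time; "joint_positions": joint angles; "joint_vel": joint speeds; "effort": joint torques, N m; "position": TCP position; "orientation": TCP orientation; "force": force on the tool from outside, world axes, zero at the start; "torque": the same for the moment, N m; "finger_gap": finger opening in m.
Only numpy, scipy, OpenCV 4.12 (cv2) and the standard library are available. Lean on these libraries where they do the work, as an engineer would, in place of code of your own. Each camera call takes 0.05 s, during which the arm holds its last target. There are 200 camera calls.

TASK

Take the tall oil sample tube from the wooden rack and seat it upright, fully down, in the well beside the oil tester's lamp housing, with the cover still shut. Then lift the tester's sprung cover by its bar until the cover's pointer lines up with the brass index on the quadrant, and finish holding it there, still gripping the bar, so that I can read the sample in the lamp's light. Never let the cover snap shut, and leave the index, the two short tubes, the nut and the marker as they are.

Things in the scene. Friction and masses are not known exactly. Their poses are not given: they have to be found in the camera images.
- tester: oil tester, fixed to the table (it does not slide): dark steel base plate 190 x 220 x 8 mm carrying a grey lamp housing 170 (x) x 130 (y) mm, 60 mm high, under a sprung cover; an aluminium well block on its -y side (76 x 74 mm, top 52 mm above the table); an angle quadrant on its +y side. Origin: under the centre of the lamp housing, on the table; +x points from the cover's bar to its hinge (away from the robot), z up
- well_mouth (a point): centre of the well's mouth, at the top face of the well block, 52 mm above the table; tester frame (-20, -106, 52) mm. Round hole 22 mm in diameter, chamfered 3 mm, 38 mm deep; for a tube 20 mm thick
- well_floor (a point): centre of the well's floor, 14 mm above the table, 38 mm below the mouth
- hinge (a point): centre of the cover's hinge axis, at the far top edge of the lamp housing, 68 mm above the table; tester frame (75, 0, 68) mm; the axis runs along the tester's y
- cover (a joint): angle of the grey sheet cover (172 x 132 x 7 mm), rad: 0 shut (level), grows as its near edge rises, stop at 1.25. Its own spring and weight close it: at the bar about 3 N when it starts to lift, about 5 N at 0.6 rad; let go, it falls shut. A dark needle pointer runs along its +y side from the hinge to 110 mm out
- cover_bar (a point): middle of the cover's bar handle: round steel bar 12 mm thick, along the tester's y, 80 mm free between two slim arms; 165 mm towards the robot from the hinge and 40 mm above it when shut (36 mm above the cover's top, 108 mm above the table), turning with the cover; 25 mm of free space under it. Its axes are the cover's: level and as the tester's when shut
- index (a joint): angle at which the brass index of the quadrant is set, rad, on the same axis and scale as the cover's angle (pointer and index in line when the two are equal); 0.45 to 0.80; a stiff friction joint, stays put unless knocked
- index_tip (a point): point on the brass index arm, 98 mm out from the hinge axis, on the tester's +y side (73 mm from its middle plane); its thumb nut is at 134 mm out
- rack: wooden tube rack 54 x 156 x 40 mm, fixed to the table, with three holes 22 mm in diameter, 32 mm deep, 50 mm apart along its y. Origin: under its centre, on the table
- tall_tube: loose tall oil sample tube, 115 mm long, frosted body 20 mm thick with round foot, black cap 24 mm thick and 24 mm high at its top; about 40 g. Stands in one of the rack's three holes. Origin: the lowest point of its foot (8 mm above the table in the rack); z up along the tube
- short_tube_a: loose short tube, as the tall one but 88 mm long; in another hole of the rack; stays there. Origin: lowest point of its foot
- short_tube_b: the other short tube, 88 mm long; in the rack; stays there. Origin: lowest point of its foot
- nut: loose steel hexagon nut 34 x 30 x 16 mm, lying on the table. Origin: centre of its underside
- marker: loose marker pen 130 x 17 x 19 mm, lying on the table. Origin: centre of its underside
Mind the look-alikes: they are no part of the job. What is shaped like the tall_tube but green is not meant.

How it is judged:
On the way, in this order (a step that is already met when the one before it is completed fails the run):
1. the tall tube stands fully down in the tester's well, let go, and the cover is still shut (z of tall_tube in the frame of well_floor between -0.004 and 0.005 m and horizontal distance between tall_tube and well_floor below 0.006 m and angle between tall_tube's own z axis and vertical below 0.12 rad and contact force between tall_tube and the arm below 0.1 N and value of joint cover below 0.1 rad), for 0.2 s.
2. the cover is held with its pointer at the index (angle between the x axis of cover_bar and the x axis of index_tip, either way round below 0.08 rad and contact force between cover and the fingers above 1.5 N and distance between the grasp point and cover_bar below 0.05 m and contact force between cover and tall_tube below 0.1 N and contact force between cover and short_tube_a below 0.1 N and contact force between cover and short_tube_b below 0.1 N and contact force between cover and nut below 0.1 N and contact force between cover and marker below 0.1 N), for 0.3 s.
At the end, for the whole second after the job is handed in: The fingers hold the still cover by its bar (over 1.5 N, bar within 50 mm of the grasp point) at the index's angle within 0.08 rad, nothing else carrying it; the tall tube stands untouched in the well, foot within 5 mm of the floor and 6 mm of the centre, tilted under 0.12 rad (all of step 2 and z of tall_tube in the frame of well_floor between -0.004 and 0.005 m and horizontal distance between tall_tube and well_floor below 0.006 m and angle between tall_tube's own z axis and vertical below 0.12 rad and contact force between tall_tube and the arm below 0.1 N and velocity of joint cover between -0.1 and 0.1 rad/s); the arm keeps its last pose, push and grip.
It fails at once if the cover snaps shut (closes faster than 2 rad/s) (velocity of joint cover below -2 rad/s).
It fails at once if the index is shifted (more than 6 mm at 98 mm out) (distance of index_tip from where it was at the start of the episode above 0.006 m).
It fails at once if a short tube is moved more than 20 mm (distance of any of short_tube_a, short_tube_b from where it was at the start of the episode above 0.02 m).
It fails at once if the nut or the marker is moved more than 40 mm (distance of any of nut, marker from where it was at the start of the episode above 0.04 m).
It also fails if it takes over 58 s, if anything falls off the work surface, if the arm or the gripper's body presses on something with over 40 N, if the wrist force passes 120 N, or if a joint passes its speed limit or range.

## Working session

There is one attempt and no reset: what is moved stays moved. The work goes in short steps, Python scripts to look and compute and a tool call to move; the robot and the scene stay as the last step left them, time stands still between calls to the robot, and variables do not carry over. Pictures are saved under pics/ and viewed, on a budget of 10 in all, crops included, one or two more only if the job needs it, and the job is handed in when it is done.

Besides the shell and the picture viewer there is one more tool, called by a JSON object that holds its "method" and its "body", one argument or row to a line. apply_moves: Moves the arm, as the interface text tells. Its arguments: {"type":"object","properties":{"deltas":{"type":"array","items":{"type":"number"}}},"required":["deltas"]}

```bash
mkdir -p pics; ls
python3 - <<'E'
from bench import *
import cv2,numpy as np
print(read_state(),tcp_to_grasp)
for n in("side","top"):
    c=get_calibration(n);print(n,c)
    cv2.imwrite(f"pics/{n}0.png",camera(n)[:,:,::-1])
E
```

```text
pics
{'time': 0.0, 'joint_positions': array([-1.35770805,  0.6001225 , -0.00254126,  1.60012496,  0.00180442,
        0.94286465, -0.07978459]), 'joint_vel': array([-2.40519703e-03, -2.11128911e-04,  2.00780235e-05,  5.26506950e-05,
        1.21247154e-03,  8.30257638e-04,  1.42978842e-03]), 'effort': array([ 1.86491752e-04, -7.65073228e+01,  1.49776977e+00, -2.52340794e+01,
       -5.24047797e-02,  1.72342965e-02,  1.51380364e-04]), 'position': array([0.20705106, 0.69430834, 0.21776363]), 'orientation': array([-0.56657839,  0.56729852,  0.42219017, -0.42298556]), 'force': array([-0.53181426,  0.59548968,  0.03656475]), 'torque': array([ 0.03558322, -0.02167414, -0.02047442]), 'finger_gap': 0.09322326483651083} 0.0188
side {'fx': 608.2408981753091, 'fy': 608.2408981753091, 'cx': 317.2742609447664, 'cy': 237.92117469267063, 'D': array([-0.03298925,  0.        ,  0.        ,  0.        ,  0.        ]), 'extrinsics': array([[-0.97884591, -0.20446014, -0.00753294,  0.52942859],
       [-0.13085744,  0.65392924, -0.74515292,  0.15447407],
       [ 0.15728008, -0.72840415, -0.66685109,  1.2813857 ],
       [ 0.        ,  0.        ,  0.        ,  1.        ]])}
top {'fx': 554.3240518262356, 'fy': 554.3240518262356, 'cx': 321.65996664898614, 'cy': 235.93565773415105, 'D': array([0.02740125, 0.        , 0.        , 0.        , 0.        ]), 'extrinsics': array([[-0.02108015, -0.99968013, -0.01397337,  0.00228098],
       [-0.99793009,  0.02188847, -0.06046838,  0.568482  ],
       [ 0.0607549 ,  0.01266976, -0.9980723 ,  1.48532795],
       [ 0.        ,  0.        ,  0.        ,  1.        ]])}
```

View pics/side0.png

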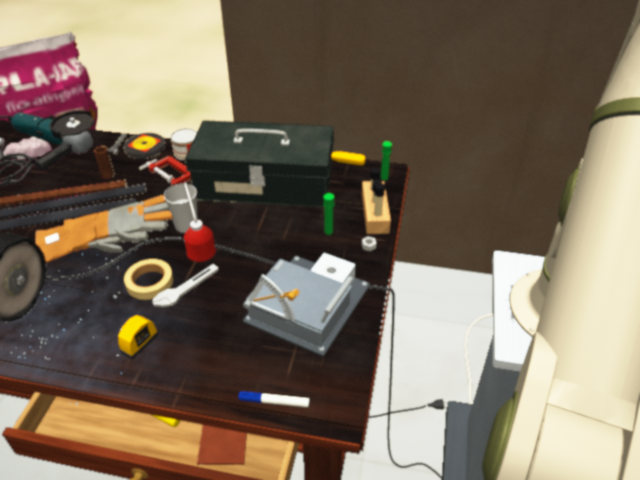

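View pics/top0.png

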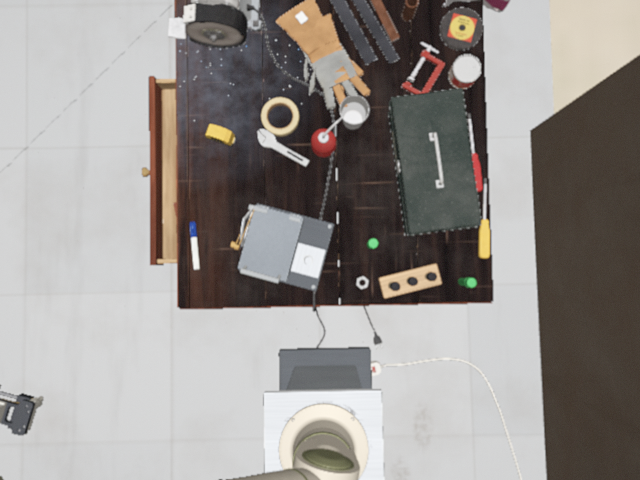

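```bash
cat > h.py <<'E'
import cv2,numpy as np
from bench import *
def ray(n,uv):
    c=get_calibration(n);K=np.array([[c['fx'],0,c['cx']],[0,c['fy'],c['cy']],[0,0,1]])
    p=cv2.undistortPoints(np.array([[uv]],float),K,c['D'])[0,0]
    T=c['extrinsics'];R=T[:3,:3]
    return -R.T@T[:3,3], R.T@np.array([p[0],p[1],1])
def onz(n,uv,z):
    o,d=ray(n,uv);return o+d*(z-o[2])/d[2]
def proj(n,P):
    c=get_calibration(n);K=np.array([[c['fx'],0,c['cx']],[0,c['fy'],c['cy']],[0,0,1]])
    T=c['extrinsics'];r=cv2.Rodrigues(T[:3,:3])[0]
    return cv2.projectPoints(np.atleast_2d(np.array(P,float)),r,T[:3,3],K,c['D'])[0][:,0]
E
python3 - <<'E'
import cv2,numpy as np
s=cv2.imread('pics/side0.png');t=cv2.imread('pics/top0.png')
r=lambda im,x,y,w,h,W,H:cv2.resize(im[y:y+h,x:x+w],(W,H),interpolation=cv2.INTER_CUBIC)
a=np.hstack([r(s,345,165,50,75,200,300),r(t,370,255,75,75//2+0,600,300)])
b=np.hstack([r(s,240,245,133,100,400,300),r(t,225,195,120,100,400,300)])
cv2.imwrite('pics/c1.png',np.vstack([a,b]))
E
```

```text
(no output)
```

View pics/c1.png

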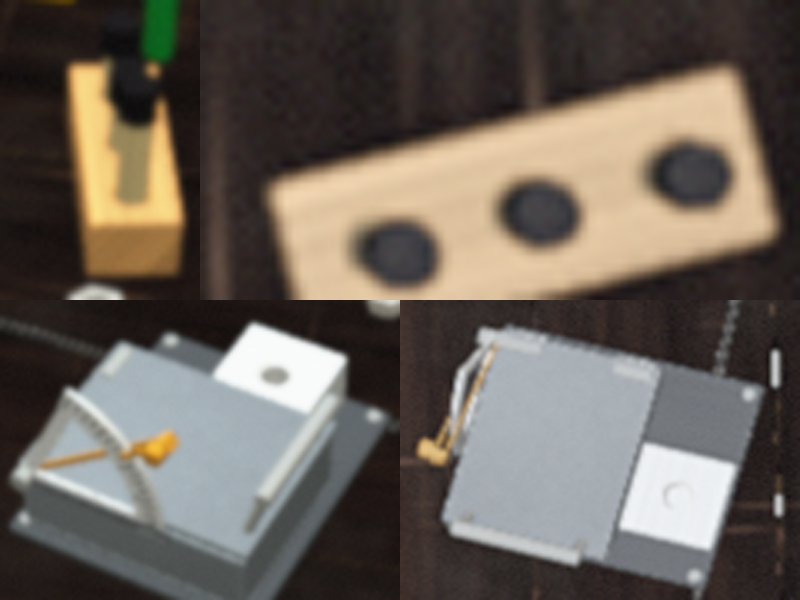

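Run:
```python
from h import *
import itertools
t=cv2.imread('pics/top0.png');s=cv2.imread('pics/side0.png')
# rack top outline
hsv=cv2.cvtColor(t,cv2.COLOR_BGR2HSV);m=cv2.inRange(hsv,(8,50,120),(28,200,255));m[:255]=0;m[310:]=0;m[:,:370]=0;m[:,450:]=0
cs=max(cv2.findContours(m,0,2)[0],key=cv2.contourArea);r=cv2.minAreaRect(cs);print(r)
rc=onz('top',r[0],.04);print('rack',rc)
bp=cv2.boxPoints(r);print([onz('top',p,.04)[:2].round(4) for p in bp])
hull=cv2.drawContours(np.zeros_like(m),[cv2.convexHull(cs)],-1,255,-1)
d=cv2.inRange(t,(0,0,0),(95,95,95))&hull
n,l,st,c=cv2.connectedComponentsWithStats(d)
for i in range(1,n):
  if st[i,4]>40:
    print('cap',c[i],st[i])
    for L in(.123,.096):
        P=onz('top',c[i],L);print(L,P.round(4),'cap top',proj('side',P).round(1),'base',proj('side',[P[0],P[1],.04]).round(1))
# tester: base corners etc
for n_,z,pts in (('top',.052,[(225+643*0+ (643-400)*.3,195+(443-300)/3),(225+(737-400)*.3,195+(465-300)/3),(225+(712-400)*.3,195+(550-300)/3),(225+(620-400)*.3,195+(530-300)/3)]),('top',.052,[(225+(679-400)*.3,195+(497-300)/3)]),('side',.052,[(240+275/3,245+(376-300)/3)])):
    print(n_,[onz(n_,p,z).round(4) for p in pts])
```

```text
((409.8824157714844, 280.52947998046875), (22.313274383544922, 60.63390350341797), 75.96376037597656)
rack [ 0.44360056 -0.24134659  0.04      ]
[array([ 0.4545, -0.1567]), array([ 0.4902, -0.3134]), array([ 0.4328, -0.3256]), array([ 0.3971, -0.1694])]
cap [430.85454545 276.14545455] [426 273  10   7  55]
0.123 [ 0.4554 -0.282   0.123 ] cap top [[375.1 163.4]] base [[373.3 190.6]]
0.096 [ 0.4549 -0.2869  0.096 ] cap top [[374.9 171.3]] base [[373.7 189.4]]
cap [411.90384615 280.84615385] [408 278   9   7  52]
0.123 [ 0.4446 -0.2344  0.123 ] cap top [[376.9 175.2]] base [[375.  202.6]]
0.096 [ 0.444  -0.2384  0.096 ] cap top [[376.7 183.4]] base [[375.4 201.7]]
cap [394.21818182 285.81818182] [390 283   9   7  55]
0.123 [ 0.4331 -0.19    0.123 ] cap top [[379.3 186.9]] base [[377.2 214.5]]
0.096 [ 0.4323 -0.1931  0.096 ] cap top [[379.1 195.3]] base [[377.7 213.8]]
top [array([0.5498, 0.0529, 0.052 ]), array([ 0.5288, -0.0213,  0.052 ]), array([0.4545, 0.    , 0.052 ]), array([0.4736, 0.0725, 0.052 ])]
top [array([0.5016, 0.0252, 0.052 ])]
side [array([0.5027, 0.0299, 0.052 ])]
```

```bash
cat >> h.py <<'E'
from scipy.spatial.transform import Rotation as Rn
def tool():
    s=read_state();q=s['orientation'];R=Rn.from_quat([q[1],q[2],q[3],q[0]]).as_matrix();return s,np.array(s['position']),R
def plan(P,yaw=None):
    """shift in tool axes as now; roll so that tool x lies along world yaw (mod pi)"""
    s,p,R=tool();d=np.array(P)-p
    print('t',round(s['time'],2),'tcp',p.round(4),'j',s['joint_positions'].round(2),'gap',round(s['finger_gap'],4),'F',s['force'].round(1))
    print('toolx yaw',np.degrees(np.arctan2(R[1,0],R[0,0])).round(2),'y axis',R[:,1].round(3),'shift now',(R.T@d).round(4))
    if yaw is not None:
        for k in(0,np.pi,-np.pi):
            # turn about tool y (pointing down): yaw decreases with +roll
            a=np.arctan2(R[1,0],R[0,0])-(yaw+k);a=(a+np.pi)%(2*np.pi)-np.pi
            R2=R@Rn.from_rotvec([0,a,0]).as_matrix();print('roll',round(a,3),'then shift',(R2.T@d).round(4))
E
python3 - <<'E'
from h import *
t=cv2.imread('pics/top0.png');s=cv2.imread('pics/side0.png')
def run(n,im,box):
    x,y,w,h=box;g=cv2.cvtColor(im,cv2.COLOR_BGR2GRAY)[y:y+h,x:x+w]
    g=cv2.resize(g,None,fx=4,fy=4,interpolation=cv2.INTER_CUBIC)
    th=200
    m=(g>th).astype(np.uint8)
    cs=max(cv2.findContours(m,0,2)[0],key=cv2.contourArea)
    q=cv2.convexHull(cs);r=cv2.approxPolyDP(q,8,True)[:,0]/4+[x,y]-.375
    # hole
    f=cv2.drawContours(np.zeros_like(m),[q],-1,1,-1);f=cv2.erode(f,np.ones((13,13)))
    hm=f&(g<225 if n=='top' else g<190).astype(np.uint8)
    N,l,st,c=cv2.connectedComponentsWithStats(hm)
    print(n,'poly',[onz(n,p,.052).round(4)[:2] for p in r])
    for i in range(1,N):
        if st[i,4]>60: u=c[i]/4+[x,y]-.375;print('hole',u,st[i],onz(n,u,.052).round(4))
run('top',t,(285,235,45,45));run('side',s,(305,250,55,40))
# base plate corners from top at .008 (bolts) : c1 pixels
f=lambda x,y:(225+(x-400)*.3,195+(y-300)/3)
for p in[(763,385),(697,597)]:print('plate',onz('top',f(*p),.008).round(4))
for p in[(510,325),(660,370),(605,560),(447,520)]:print('cover',onz('top',f(*p),.073).round(4))
for p in[(452,527),(580,560)]:print('bar',onz('top',f(*p),.108).round(4))
plan([.433,-.1915,.2],np.radians(12.8))
E
```

```text
top poly [array([0.5492, 0.0523]), array([ 0.5279, -0.0174]), array([0.4572, 0.0045]), array([0.4763, 0.0721])]
hole [305.08099251 258.4826779 ] [ 75  83  20  33 267] [0.5076 0.0347 0.052 ]
side poly [array([ 0.5311, -0.0185]), array([0.4597, 0.0011]), array([0.4727, 0.0589]), array([0.5455, 0.0402])]
hole [331.025      269.79759615] [ 89  71  33  20 520] [0.5044 0.0286 0.052 ]
plate [ 0.6027 -0.044   0.008 ]
plate [0.4118 0.014  0.008 ]
cover [0.6543 0.1544 0.073 ]
cover [0.6122 0.0372 0.073 ]
cover [0.448  0.0832 0.073 ]
cover [0.4852 0.2061 0.073 ]
bar [0.479  0.1967 0.108 ]
bar [0.4491 0.0995 0.108 ]
t 0.1 tcp [0.2071 0.6944 0.2179] j [-1.36  0.6  -0.    1.6   0.    0.94 -0.08] gap 0.0932 F [ 0.6 -0.3  0.2]
toolx yaw 73.4 y axis [-0.    -0.001 -1.   ] shift now [-0.7844  0.019  -0.4696]
roll 1.058 then shift [ 0.0241  0.019  -0.9139]
roll -2.084 then shift [-0.0241  0.019   0.9139]
roll -2.084 then shift [-0.0241  0.019   0.9139]
```

{"method": "apply_moves", "body": {
  "deltas": [0, 0, 0, 0.149, 1, 0, 0, 0, 0.149, 1, 0, 0, 0, 0.149, 1, 0, 0, 0, 0.149, 1, 0, 0, 0, 0.149, 1]
}}

```text
time: 0.6
position: [0.207, 0.6945, 0.2182]
orientation: [-0.682, 0.683, 0.185, -0.185]
force: [0.1, 0.7, -0.2]
finger_gap: 0.0928
```

{"method": "apply_moves", "body": {
  "deltas": [0, 0, 0, 0.149, 1, 0, 0, 0, 0.149, 1, 0.05, 0, 0, 0.015, 1, 0.05, 0, 0, 0, 1, 0.05, 0, 0, 0, 1]
}}

```text
time: 1.1
position: [0.3541, 0.7291, 0.2184]
orientation: [-0.702, 0.703, 0.079, -0.079]
force: [-0.1, 1.0, -0.4]
finger_gap: 0.0932
```

{"method": "apply_moves", "body": {
  "deltas": [0, 0, -0.05, 0, 1, 0, 0, -0.05, 0, 1, 0, 0, -0.05, 0, 1, 0, 0, -0.05, 0, 1, 0, 0, -0.05, 0, 1]
}}

```text
time: 1.6
position: [0.4086, 0.4827, 0.2182]
orientation: [-0.702, 0.703, 0.079, -0.079]
force: [0.9, 0.1, 0.8]
finger_gap: 0.0929
```

{"method": "apply_moves", "body": {
  "deltas": [0, 0, -0.05, 0, 1, 0, 0, -0.05, 0, 1, 0, 0, -0.05, 0, 1, 0, 0, -0.05, 0, 1, 0, 0, -0.05, 0, 1]
}}

```text
time: 2.1
position: [0.4639, 0.2391, 0.2186]
orientation: [-0.703, 0.703, 0.079, -0.079]
force: [1.7, -0.2, -0.3]
finger_gap: 0.093
```

{"method": "apply_moves", "body": {
  "deltas": [0, 0, -0.05, 0, 1, 0, 0, -0.05, 0, 1, 0, 0, -0.05, 0, 1, 0, 0, -0.05, 0, 1, 0, 0, -0.05, 0, 1]
}}

```text
time: 2.6
position: [0.5192, -0.0047, 0.2186]
orientation: [0.703, -0.703, -0.079, 0.079]
force: [1.0, -0.3, -0.9]
finger_gap: 0.0929
```

```bash
python3 -c "
from h import *
plan([.433,-.1915,.2],np.radians(12.8))"
```

```text
t 2.6 tcp [ 0.5192 -0.0047  0.2186] j [-0.34  0.37  0.33  2.08 -0.18  0.72  0.32] gap 0.0929 F [ 1.  -0.3 -0.9]
toolx yaw 12.79 y axis [ 0.  0. -1.] shift now [-0.1254  0.0186 -0.1631]
roll -0.0 then shift [-0.1254  0.0186 -0.1631]
roll 3.141 then shift [0.1254 0.0186 0.1631]
roll 3.141 then shift [0.1254 0.0186 0.1631]
```

{"method": "apply_moves", "body": {
  "deltas": [-0.03, 0, -0.04, 0, 1, -0.03, 0, -0.04, 0, 1, -0.03, 0, -0.04, 0, 1, -0.035, 0.018, -0.043, 0, 1, 0, 0, 0, 0, 1]
}}

```text
time: 3.1
position: [0.4327, -0.1877, 0.2024]
orientation: [-0.703, 0.703, 0.074, -0.076]
force: [0.7, 1.1, -0.5]
finger_gap: 0.093
```

Run:
```python
from h import *
plan([.433,-.1915,.092],np.radians(12.8))
s=camera('side')[:,:,::-1];t=camera('top')[:,:,::-1]
r=lambda im,x,y,w,h:cv2.resize(im[y:y+h,x:x+w],(400,600),interpolation=cv2.INTER_CUBIC)
cv2.imwrite('pics/c2.png',np.hstack([r(s,330,110,100,150),r(t,360,205,100,150)]))
```

```text
t 3.1 tcp [ 0.4327 -0.1877  0.2024] j [ 0.02  0.34  0.35  2.2  -0.19  0.64  0.72] gap 0.093 F [ 0.7  1.1 -0.5]
toolx yaw 12.24 y axis [-0.002 -0.001 -1.   ] shift now [-0.0002  0.1104 -0.0037]
roll -0.01 then shift [-0.0002  0.1104 -0.0037]
roll 3.132 then shift [0.0002 0.1104 0.0037]
roll 3.132 then shift [0.0002 0.1104 0.0037]
```

View pics/c2.png

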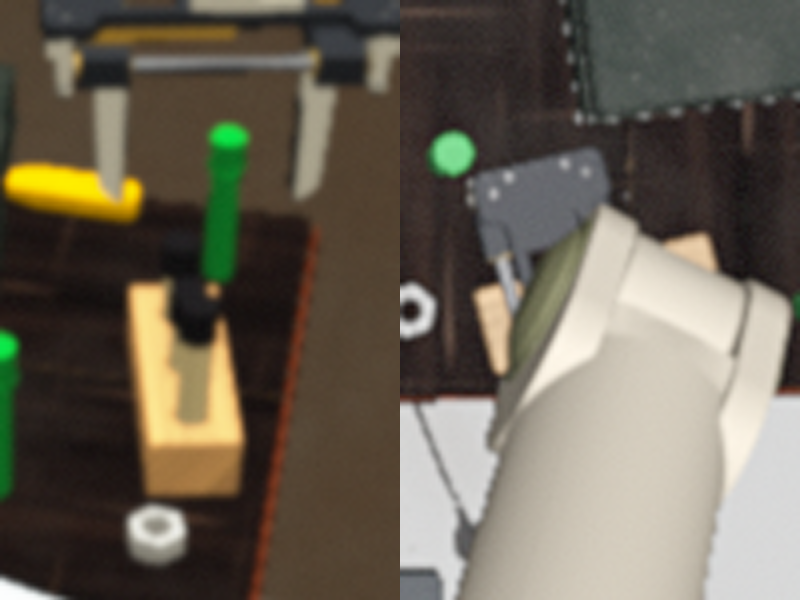

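{"method": "apply_moves", "body": {
  "deltas": [0, 0.03, -0.002, 0.01, 1, 0, 0.03, -0.002, 0, 1, 0, 0.03, 0, 0, 1, 0, 0.02, 0, 0, 1, 0, 0, 0, 0, 1]
}}

```text
time: 3.7
position: [0.4376, -0.1841, 0.0912]
orientation: [0.704, -0.702, -0.075, 0.077]
force: [-0.3, 0.2, 0.5]
finger_gap: 0.093
```

{"method": "apply_moves", "body": {
  "deltas": [0, 0, 0, 0, 0, 0, 0, 0, 0, 0, 0, 0, 0, 0, 0, 0, 0, 0, 0, 0, 0, 0, 0, 0, 0]
}}

```text
time: 4.2
position: [0.438, -0.1862, 0.0938]
orientation: [-0.703, 0.703, 0.076, -0.075]
force: [-0.3, -0.4, 0.3]
finger_gap: 0.0573
```

{"method": "apply_moves", "body": {
  "deltas": [0, 0, 0, 0, 0, 0, 0, 0, 0, 0, 0, 0, 0, 0, 0, 0, 0, 0, 0, 0, 0, 0, 0, 0, 0]
}}

```text
time: 4.7
position: [0.4369, -0.1862, 0.0931]
orientation: [0.703, -0.703, -0.075, 0.076]
force: [-2.3, -0.8, 2.4]
finger_gap: 0.024
```

{"method": "apply_moves", "body": {
  "deltas": [0, 0, 0, 0, 0, 0, -0.02, 0, 0, 0, 0, -0.03, 0, 0, 0, 0, -0.03, 0, 0, 0, 0, -0.03, 0, 0, 0]
}}

```text
time: 5.2
position: [0.4378, -0.1862, 0.2043]
orientation: [-0.703, 0.703, 0.075, -0.075]
force: [0.4, 0.0, -0.2]
finger_gap: 0.024
```

Run:
```python
from h import *
plan([.503,.028,.2],np.radians(-16.3))
s=camera('side')[:,:,::-1];cv2.imwrite('pics/s3.png',s)
r=lambda im,x,y,w,h:cv2.resize(im[y:y+h,x:x+w],(400,600),interpolation=cv2.INTER_CUBIC)
cv2.imwrite('pics/c3.png',r(s,330,110,100,150))
```

```text
t 5.2 tcp [ 0.4378 -0.1862  0.2043] j [ 0.01  0.34  0.36  2.19 -0.2   0.65  0.72] gap 0.024 F [ 0.4  0.  -0.2]
toolx yaw 12.21 y axis [ 0. -0. -1.] shift now [0.109  0.0043 0.1955]
roll 0.498 then shift [0.0025 0.0043 0.2239]
roll -2.644 then shift [-0.0025  0.0043 -0.2239]
roll -2.644 then shift [-0.0025  0.0043 -0.2239]
```

View pics/c3.png

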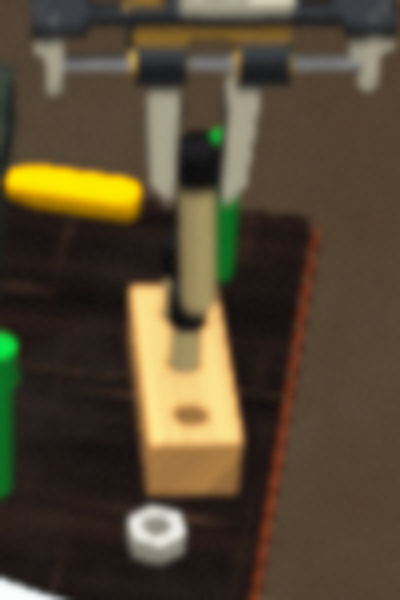

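{"method": "apply_moves", "body": {
  "deltas": [0, 0, 0, 0.125, 0, 0, 0, 0, 0.125, 0, 0, 0, 0, 0.124, 0, 0, 0, 0, 0.124, 0, 0, 0, 0.025, 0, 0]
}}

```text
time: 5.75
position: [0.4446, -0.1642, 0.2033]
orientation: [-0.699, 0.7, -0.103, 0.104]
force: [0.0, -0.8, -0.2]
finger_gap: 0.0238
```

{"method": "apply_moves", "body": {
  "deltas": [0, 0, 0.05, 0, 0, 0, 0.01, 0.05, 0, 0, 0, 0.01, 0.05, 0, 0, 0, 0.01, 0.045, 0, 0, 0, 0, 0, 0, 0]
}}

```text
time: 6.25
position: [0.5002, 0.0296, 0.172]
orientation: [0.701, -0.7, 0.098, -0.097]
force: [0.1, -1.0, 0.4]
finger_gap: 0.0239
```

Run:
```python
from h import *
plan([.503,.028,.2],np.radians(-16.3))
s=camera('side')[:,:,::-1];cv2.imwrite('pics/s4.png',s)
t=camera('top')[:,:,::-1];cv2.imwrite('pics/t4.png',t)
r=lambda im,x,y,w,h:cv2.resize(im[y:y+h,x:x+w],(400,600),interpolation=cv2.INTER_CUBIC)
cv2.imwrite('pics/c4.png',np.hstack([r(s,290,160,80,120),r(t,260,185,80,120)]))
print(onz('side',(377.5,213.25),.04))
```

```text
t 6.25 tcp [0.5002 0.0296 0.172 ] j [-0.51  0.43  0.46  2.17 -0.34  0.6  -0.07] gap 0.0239 F [ 0.1 -1.   0.4]
toolx yaw -15.81 y axis [-0.001  0.001 -1.   ] shift now [ 0.0031 -0.028  -0.0007]
roll 0.009 then shift [ 0.0031 -0.028  -0.0007]
roll -3.133 then shift [-0.0031 -0.028   0.0007]
roll -3.133 then shift [-0.0031 -0.028   0.0007]
[ 0.43304185 -0.1948789   0.04      ]
```

View pics/c4.png

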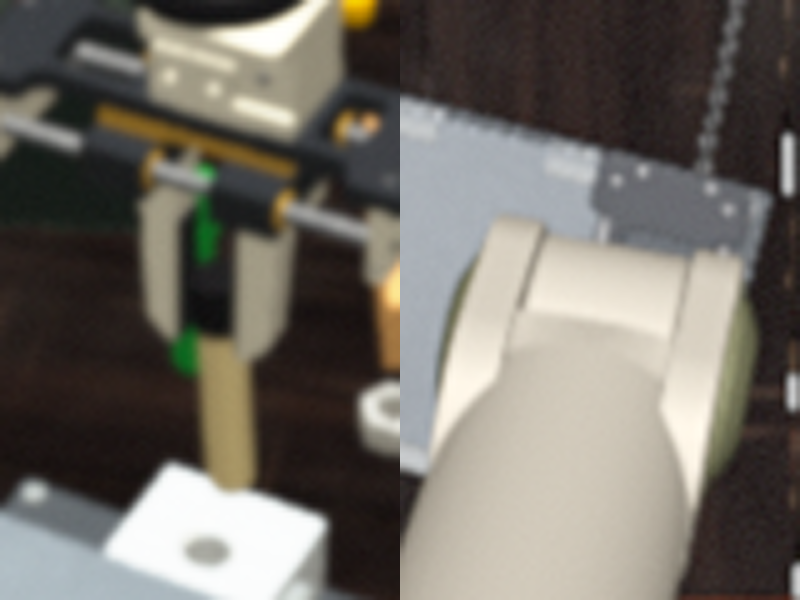

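Run:
```python
from h import *
s=cv2.imread('pics/s4.png');x0,y0=320,225
g=s[y0:y0+36,x0:x0+30]
hsv=cv2.cvtColor(g,cv2.COLOR_BGR2HSV);m=cv2.inRange(hsv,(10,50,80),(28,255,255))
c=max(cv2.findContours(m,0,2)[0],key=cv2.contourArea);print(cv2.boundingRect(c))
for y in range(0,36,2):
    xs=np.where(m[y])[0]
    if len(xs):print(y+y0,(xs.min()+xs.max())/2+x0,len(xs),end=' | ')
print()
_,p,R=tool()
for nm,P in(('tcp',p),('well',np.array([.503,.028,.05]))):
  for z in (.2,.172,.14,.11,.087,.052):print(nm,z,proj('side',[P[0],P[1],z])[0].round(1))
h=s[262:276,325:340].astype(int).sum(2)//3
print(h)
```

```text
(10, 1, 12, 32)
225 346.0 1 | 227 334.0 6 | 229 334.0 7 | 231 336.0 11 | 233 335.5 10 | 235 334.5 10 | 237 335.0 11 | 239 335.0 11 | 241 335.0 11 | 243 335.0 11 | 245 335.0 11 | 247 335.0 11 | 249 335.5 10 | 251 335.5 10 | 253 335.0 11 | 255 336.0 9 | 257 337.0 7 | 
tcp 0.2 [334.7 215.7]
tcp 0.172 [334.5 226.4]
tcp 0.14 [334.3 238.2]
tcp 0.11 [334.2 248.9]
tcp 0.087 [334.1 256.9]
tcp 0.052 [333.9 268.7]
well 0.2 [332.3 216.7]
well 0.172 [332.2 227.4]
well 0.14 [332.1 239.2]
well 0.11 [331.9 249.9]
well 0.087 [331.8 257.9]
well 0.052 [331.7 269.7]
[[252 252 252 251 251 251 251 252 252 251 251 251 252 252 251]
 [252 252 252 251 252 252 252 252 251 251 252 251 252 252 251]
 [251 251 251 251 251 251 252 252 251 252 251 252 251 252 252]
 [251 251 250 250 250 250 250 250 251 251 251 251 251 251 252]
 [250 249 247 244 241 240 240 241 244 248 250 251 252 252 252]
 [249 245 239 230 218 212 210 211 220 233 244 250 251 252 252]
 [247 238 223 201 184 180 177 176 183 200 229 244 250 251 252]
 [245 229 196 175 168 166 167 164 165 174 202 235 249 251 251]
 [246 230 190 168 166 167 166 163 160 166 191 231 248 251 251]
 [248 238 211 182 172 170 168 166 166 177 204 236 249 251 251]
 [250 247 236 218 201 193 186 183 190 208 231 245 250 251 251]
 [251 250 248 243 237 230 225 223 229 239 246 250 251 252 252]
 [251 251 251 250 249 247 245 244 246 249 250 251 251 252 252]
 [246 249 250 250 251 251 251 251 251 251 251 251 251 252 251]]
```

{"method": "apply_moves", "body": {
  "deltas": [0.004, 0.012, 0.004, 0.008, 0, 0, 0.012, 0, 0, 0, 0, 0, 0, 0, 0]
}}

```text
time: 6.65
position: [0.5031, 0.0246, 0.148]
orientation: [-0.699, 0.7, -0.105, 0.103]
force: [-0.4, 0.0, -0.3]
finger_gap: 0.0235
```

Run:
```python
from h import *
plan([.5049,.0321,.146],np.radians(-16.3))
s=camera('side')[:,:,::-1];cv2.imwrite('pics/s5.png',s)
hsv=cv2.cvtColor(s,cv2.COLOR_BGR2HSV);m=cv2.inRange(hsv,(10,50,80),(28,255,255))
for y in range(235,275,2):
    xs=np.where(m[y,315:350])[0]
    if len(xs):print(y,(xs.min()+xs.max())/2+315,len(xs),end=' | ')
cv2.imwrite('pics/c5.png',cv2.resize(s[215:290,290:370],(640,600),interpolation=cv2.INTER_CUBIC))
```

```text
t 6.65 tcp [0.5031 0.0246 0.148 ] j [-0.47  0.48  0.44  2.19 -0.38  0.55 -0.05] gap 0.0235 F [-0.4  0.  -0.3]
toolx yaw -16.89 y axis [-0.002 -0.001 -1.   ] shift now [-0.0004  0.002   0.0077]
roll -0.01 then shift [-0.0003  0.002   0.0077]
roll 3.131 then shift [ 0.0003  0.002  -0.0077]
roll 3.131 then shift [ 0.0003  0.002  -0.0077]
235 335.5 10 | 237 335.0 12 | 239 333.5 12 | 241 334.0 11 | 243 334.0 11 | 245 334.0 11 | 247 334.0 11 | 249 334.0 11 | 251 334.0 11 | 253 334.5 10 | 255 335.0 9 | 257 335.5 10 | 259 335.0 7 | 261 335.0 7 | 263 334.5 4 |
```

View pics/c5.png

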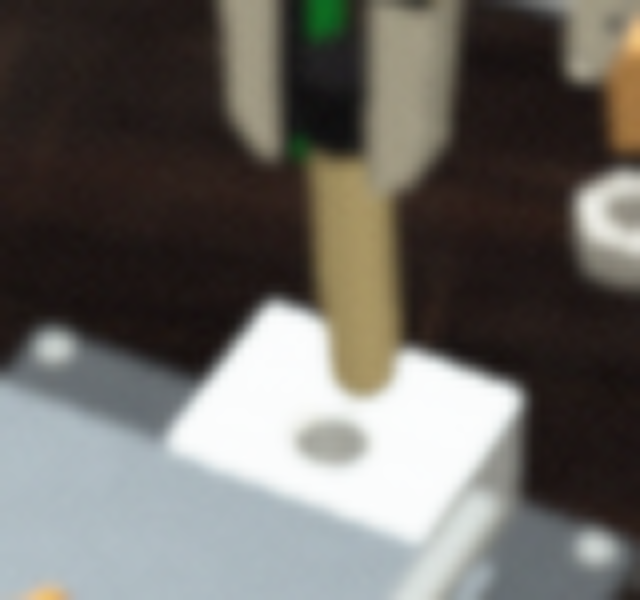

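Run:
```python
from h import *
f=onz('side',(335.2,259.4),.073);w=onz('side',(331.3,270.0),.052);print(f,w,w-f)
_,p,R=tool();print('now',p,'foot-tcp in tool',R.T@(f-p)); print('shift',R.T@(w-f))
```

```text
[0.49771222 0.01669902 0.073     ] [0.50365959 0.02905881 0.052     ] [ 0.00594737  0.01235979 -0.021     ]
now [0.50321456 0.02458966 0.14862396] foot-tcp in tool [-0.0028429   0.07563911 -0.00906441]
shift [0.00213225 0.02098116 0.01357866]
```

{"method": "apply_moves", "body": {
  "deltas": [0.001, 0, 0.006, 0, 0, 0.001, 0, 0.006, 0, 0, 0, 0, 0, 0, 0, 0, 0, 0, 0, 0]
}}

```text
time: 7.1
position: [0.5095, 0.037, 0.1498]
orientation: [0.7, -0.7, 0.103, -0.103]
force: [-0.8, 0.7, -0.7]
finger_gap: 0.0242
```

Run:
```python
from h import *
plan([.5049,.0321,.146],np.radians(-16.3))
s=camera('side')[:,:,::-1];cv2.imwrite('pics/s6.png',s)
cv2.imwrite('pics/c6.png',cv2.resize(s[215:290,290:370],(640,600),interpolation=cv2.INTER_CUBIC))
```

```text
t 7.1 tcp [0.5095 0.037  0.1498] j [-0.5   0.48  0.44  2.17 -0.38  0.56 -0.07] gap 0.0242 F [-0.8  0.7 -0.7]
toolx yaw -16.75 y axis [ 0.  0. -1.] shift now [-0.003   0.0038 -0.006 ]
roll -0.008 then shift [-0.0031  0.0038 -0.006 ]
roll 3.134 then shift [0.0031 0.0038 0.006 ]
roll 3.134 then shift [0.0031 0.0038 0.006 ]
```

View pics/c6.png

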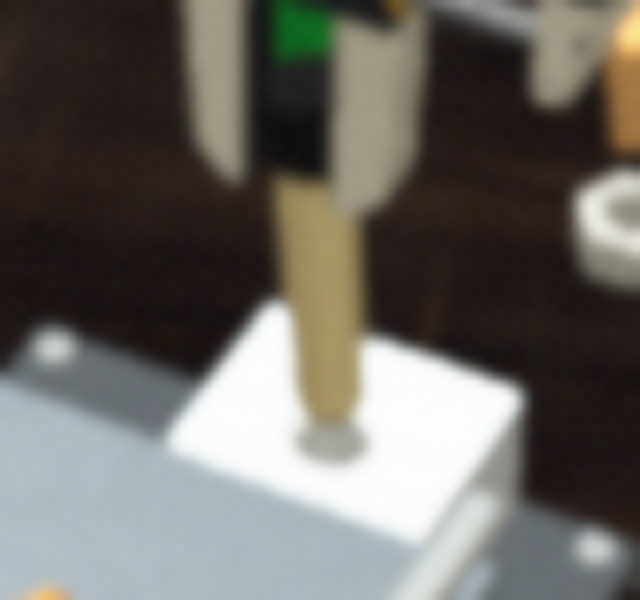

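Run:
```python
from h import *
_,p,R=tool();f=onz('side',(331.25,262.8),p[2]-.075);w=onz('side',(331.3,270.1),.052)
print('now',p,f,w,'foot-tcp in tool',R.T@(f-p)); print('shift',R.T@(w-f))
# top of body just beneath cap: cap bottom z = tcp+.006+... 
b=onz('side',(290+318/8,215+260/8),p[2]-.03);print('body mid est',b,R.T@(b-p))
```

```text
now [0.5093773  0.03687088 0.14974364] [0.50370308 0.03035236 0.07474364] [0.50360257 0.02935722 0.052     ] foot-tcp in tool [-0.00357492  0.0749981  -0.0078862 ]
shift [ 0.0001843   0.02274358 -0.00098446]
body mid est [0.50691244 0.03195787 0.11974364] [-0.00095212  0.02999912 -0.00541845]
```

{"method": "apply_moves", "body": {
  "deltas": [0, 0.008, -0.001, 0, 0, 0, 0.008, 0, 0, 0, 0, 0, 0, 0, 0]
}}

```text
time: 7.45
position: [0.5084, 0.0355, 0.1324]
orientation: [-0.699, 0.7, -0.104, 0.103]
force: [-0.4, -0.5, -0.6]
finger_gap: 0.0238
```

Run:
```python
from h import *
plan([.5095,.037,.135],np.radians(-16.3))
```

```text
t 7.45 tcp [0.5084 0.0355 0.1324] j [-0.47  0.5   0.41  2.19 -0.4   0.52 -0.05] gap 0.0238 F [-0.4 -0.5 -0.6]
toolx yaw -16.8 y axis [-0.002 -0.    -1.   ] shift now [ 0.0006 -0.0026  0.0018]
roll -0.009 then shift [ 0.0007 -0.0026  0.0018]
roll 3.133 then shift [-0.0007 -0.0026 -0.0018]
roll 3.133 then shift [-0.0007 -0.0026 -0.0018]
```

{"method": "apply_moves", "body": {
  "deltas": [-0.001, 0.006, -0.001, 0, 0, -0.001, 0.006, 0, 0, 0, 0, 0, 0, 0, 0]
}}

```text
time: 7.75
position: [0.5064, 0.0351, 0.1208]
orientation: [-0.699, 0.7, -0.104, 0.103]
force: [-0.3, 0.0, -1.1]
finger_gap: 0.0235
```

{"method": "apply_moves", "body": {
  "deltas": [-0.001, 0.005, -0.001, 0, 0, 0, 0.005, -0.001, 0, 0, 0, 0, 0, 0, 0]
}}

```text
time: 8.05
position: [0.5053, 0.0336, 0.1111]
orientation: [-0.699, 0.7, -0.103, 0.103]
force: [1.9, 0.1, -1.1]
finger_gap: 0.0232
```

Run:
```python
from h import *
plan([.505,.033,.099],np.radians(-16.3))
s=camera('side')[:,:,::-1];cv2.imwrite('pics/s7.png',s)
cv2.imwrite('pics/c7.png',cv2.resize(s[215:290,290:370],(640,600),interpolation=cv2.INTER_CUBIC))
```

```text
t 8.05 tcp [0.5053 0.0336 0.1111] j [-0.44  0.53  0.38  2.21 -0.43  0.47 -0.02] gap 0.0232 F [ 1.9  0.1 -1.1]
toolx yaw -16.79 y axis [-0. -0. -1.] shift now [-0.0001  0.0121 -0.0007]
roll -0.009 then shift [-0.0001  0.0121 -0.0007]
roll 3.133 then shift [0.0001 0.0121 0.0007]
roll 3.133 then shift [0.0001 0.0121 0.0007]
```

View pics/c7.png

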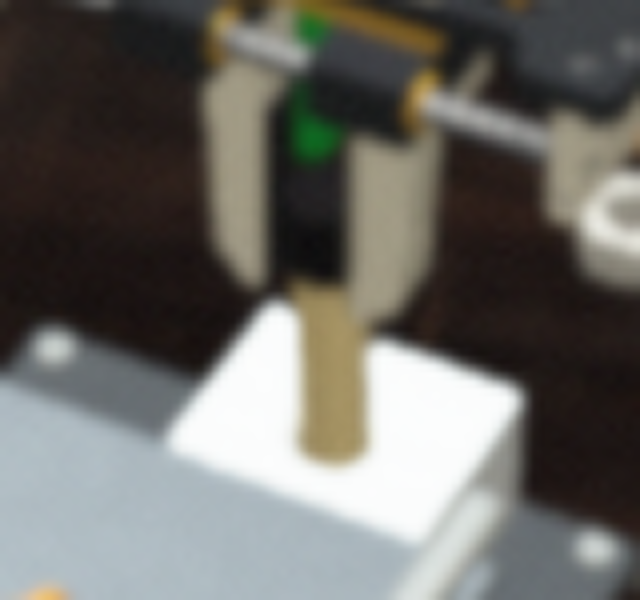

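{"method": "apply_moves", "body": {
  "deltas": [0, 0.005, 0, 0, 0, 0, 0.005, 0, 0, 0, 0, 0, 0, 0, 0, 0, 0.002, 0, 0, 0, 0, 0, 0, 0, 0]
}}

```text
time: 8.6
position: [0.5052, 0.0338, 0.0996]
orientation: [0.7, -0.699, 0.103, -0.103]
force: [1.0, -0.7, 1.3]
finger_gap: 0.0238
```

{"method": "apply_moves", "body": {
  "deltas": [0, 0.002, 0, 0, 0, 0, 0, 0, 0, 0, 0, 0, 0, 0, 0]
}}

```text
time: 8.9
position: [0.5059, 0.0339, 0.099]
orientation: [0.7, -0.699, 0.103, -0.104]
force: [-1.3, 0.3, 20.6]
finger_gap: 0.0238
```

{"method": "apply_moves", "body": {
  "deltas": [0, -0.001, 0, 0, 0, 0, 0, 0, 0, 0.7, 0, 0, 0, 0, 0.7, 0, 0, 0, 0, 0.7, 0, 0, 0, 0, 0.7]
}}

```text
time: 9.4
position: [0.5051, 0.0337, 0.0984]
orientation: [-0.699, 0.7, -0.103, 0.103]
force: [0.3, 0.1, 0.3]
finger_gap: 0.0509
```

{"method": "apply_moves", "body": {
  "deltas": [0, 0, 0, 0, 0.7, 0, -0.02, 0, 0, 0.7, 0, -0.03, 0, 0, 0.7, 0, -0.03, 0, 0, 0.7, 0, 0, 0, 0, 0.7]
}}

```text
time: 9.9
position: [0.5069, 0.0336, 0.1814]
orientation: [0.7, -0.699, 0.102, -0.105]
force: [0.2, -0.3, -0.1]
finger_gap: 0.0652
```

Run:
```python
from h import *
plan([.4656,.1493,.18],np.radians(-16.3))
s=camera('side')[:,:,::-1];cv2.imwrite('pics/s8.png',s)
cv2.imwrite('pics/c8.png',cv2.resize(s[215:365,225:385],(800,750),interpolation=cv2.INTER_CUBIC)[:600])
```

```text
t 9.9 tcp [0.5069 0.0336 0.1814] j [-0.53  0.43  0.49  2.15 -0.34  0.63 -0.1 ] gap 0.0652 F [ 0.2 -0.3 -0.1]
toolx yaw -16.8 y axis [ 0.005  0.001 -1.   ] shift now [-0.073   0.0013  0.0988]
roll -0.009 then shift [-0.0721  0.0013  0.0994]
roll 3.133 then shift [ 0.0721  0.0013 -0.0994]
roll 3.133 then shift [ 0.0721  0.0013 -0.0994]
```

View pics/c8.png

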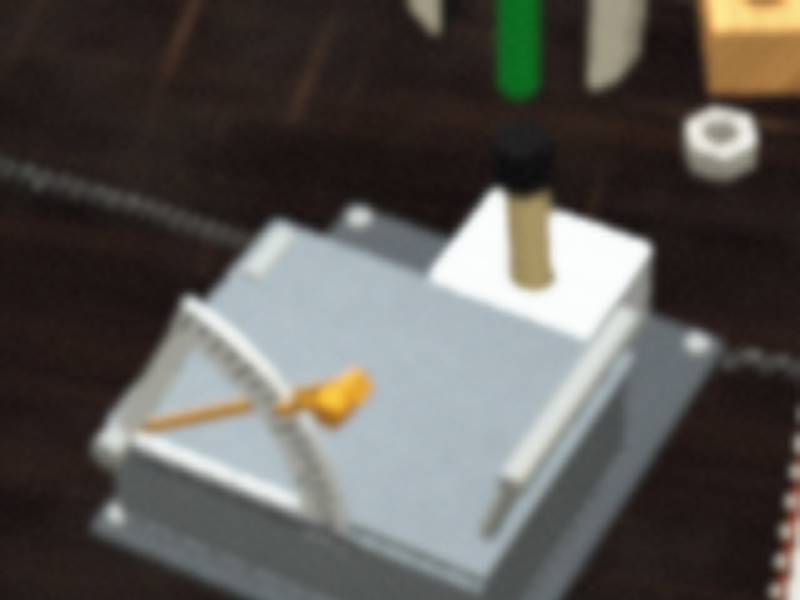

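Run:
```python
from h import *
yaw=np.radians(-16.3);X=np.array([np.cos(yaw),np.sin(yaw),0]);Y=np.array([-X[1],X[0],0]);Z=np.array([0,0,1.])
W=np.array([.5036,.0285,.052])
for W in(np.array([.5036,.0290,.052]),np.array([.5026,.0279,.052])):
  O=W-(-.020*X-.106*Y);O[2]=0
  print('O',O,'bar',O-.09*X)
  for n,f,box in(('side','s8',(250,285,305,308)),('top','top0',(228,205,262,252))):
    im=cv2.imread(f'pics/{f}.png');hsv=cv2.cvtColor(im,cv2.COLOR_BGR2HSV)
    m=cv2.inRange(hsv,(8,120,110),(26,255,255));k=np.zeros_like(m);x0,y0,x1,y1=box;k[y0:y1,x0:x1]=m[y0:y1,x0:x1]
    ys,xs=np.nonzero(k);out=[]
    for u in sorted(set(xs)):
        v=ys[xs==u].mean();o,d=ray(n,(u,v));t=((O-o)@Y+.073)/(d@Y);P=o+d*t-O
        out.append((u,round(v,1),len(ys[xs==u]),round(.075-P@X,4),round(P[2]-.068,4),round(np.arctan2(P[2]-.068,.075-P@X),3)))
    if n=='side':
        for r in out[::2]:print(r)
        a=np.array(out);a=a[(a[:,3]>.02)&(a[:,3]<.09)];print('slope',np.arctan(np.polyfit(a[:,3],a[:,4],1)),'med',np.median(a[:,5]))
```

```text
O [0.55254678 0.12512603 0.        ] bar [0.4661643  0.15038603 0.        ]
(np.int64(257), np.float64(299.0), 1, np.float64(0.0238), np.float64(0.0293), np.float64(0.887))
(np.int64(259), np.float64(299.0), 1, np.float64(0.0286), np.float64(0.0317), np.float64(0.836))
(np.int64(263), np.float64(298.0), 1, np.float64(0.0384), np.float64(0.0395), np.float64(0.8))
(np.int64(266), np.float64(297.0), 1, np.float64(0.0456), np.float64(0.046), np.float64(0.789))
(np.int64(268), np.float64(297.0), 1, np.float64(0.0503), np.float64(0.0484), np.float64(0.766))
(np.int64(271), np.float64(296.0), 1, np.float64(0.0574), np.float64(0.0548), np.float64(0.762))
(np.int64(273), np.float64(296.0), 1, np.float64(0.062), np.float64(0.0571), np.float64(0.744))
(np.int64(282), np.float64(296.5), 2, np.float64(0.0823), np.float64(0.0659), np.float64(0.675))
(np.int64(284), np.float64(295.0), 3, np.float64(0.0869), np.float64(0.0724), np.float64(0.694))
(np.int64(286), np.float64(294.5), 4, np.float64(0.0914), np.float64(0.076), np.float64(0.693))
(np.int64(288), np.float64(294.5), 6, np.float64(0.0958), n
[... 1522 characters left out ...]
 np.float64(294.5), 4, np.float64(0.0899), np.float64(0.0743), np.float64(0.69))
(np.int64(288), np.float64(294.5), 6, np.float64(0.0943), np.float64(0.0765), np.float64(0.681))
(np.int64(290), np.float64(295.5), 8, np.float64(0.0986), np.float64(0.0759), np.float64(0.656))
(np.int64(292), np.float64(295.0), 9, np.float64(0.103), np.float64(0.0795), np.float64(0.657))
(np.int64(294), np.float64(293.5), 8, np.float64(0.1075), np.float64(0.0858), np.float64(0.674))
(np.int64(296), np.float64(292.0), 7, np.float64(0.1119), np.float64(0.092), np.float64(0.688))
(np.int64(298), np.float64(291.5), 2, np.float64(0.1162), np.float64(0.0955), np.float64(0.688))
slope [0.58680385 0.01366549] med 0.763
```

Run:
```python
from h import *
yaw=np.radians(-16.3);X=np.array([np.cos(yaw),np.sin(yaw),0]);Y=np.array([-X[1],X[0],0]);Z=np.array([0,0,1.])
O=np.array([.552,.1245,0])
for y in(.06,.066,.073,.08,.085):
    H=O+.075*X+y*Y+.068*Z;print(y,'hinge',proj('side',H).round(1),proj('top',H).round(1))
for th in(.5,.6,.7):
  for r in(.04,.098,.134):
    P=O+(.075-r*np.cos(th))*X+.073*Y+(.068+r*np.sin(th))*Z;print(th,r,proj('side',P).round(1),proj('top',P).round(1))
def tri(a,b):
    o1,d1=ray('side',a);o2,d2=ray('top',b);A=np.c_[d1,-d2];t=np.linalg.lstsq(A,o2-o1,rcond=None)[0]
    P=(o1+d1*t[0]+o2+d2*t[1])/2;D=P-O;return np.round([D@X,D@Y,D[2],np.linalg.norm(o1+d1*t[0]-o2-d2*t[1]),np.arctan2(D[2]-.068,.075-D@X)],4)
t=cv2.imread('pics/top0.png');hsv=cv2.cvtColor(t,cv2.COLOR_BGR2HSV);m=cv2.inRange(hsv,(8,90,100),(26,255,255))
for v in range(205,252,2):
    xs=np.where(m[v,225:262])[0]+225;print(v,xs.min() if len(xs) else '',xs.max() if len(xs) else '',end=' | ')
print('\nnut',tri((292.5,294),(235,245)))
# cover corners in side, shut, z~.075: near +y (crop 485,585 -> ) etc
g=lambda x,y:((x+.5)/5+224.5,(y+.5)/5+214.5)
print('far -y corner',[ (lambda D:(D@X,D@Y))(onz('side',g(*p),.075)-O) for p in((285,222),(632,352),(478,580))])
```

```text
0.06 hinge [[251.8 300.3]] [[255.8 208.7]]
0.066 hinge [[250.2 302.3]] [[253.6 208.1]]
0.073 hinge [[248.3 304.6]] [[251.1 207.4]]
0.08 hinge [[246.4 307. ]] [[248.5 206.7]]
0.085 hinge [[245.  308.6]] [[246.7 206.3]]
0.5 0.04 [[262.6 304.3]] [[246.4 219.6]]
0.5 0.098 [[284.5 303.8]] [[239.4 237.9]]
0.5 0.134 [[298.8 303.5]] [[234.9 249.7]]
0.6 0.04 [[261.6 302.8]] [[246.4 218.7]]
0.6 0.098 [[282.  299.9]] [[239.4 235.8]]
0.6 0.134 [[295.4 298. ]] [[234.8 246.8]]
0.7 0.04 [[260.4 301.2]] [[246.5 217.7]]
0.7 0.098 [[279.1 296. ]] [[239.5 233.3]]
0.7 0.134 [[291.3 292.5]] [[235.  243.5]]
205   | 207   | 209   | 211   | 213   | 215   | 217   | 219   | 221 248 249 | 223   | 225   | 227 245 245 | 229   | 231 244 244 | 233   | 235 238 238 | 237   | 239 237 238 | 241 231 240 | 243 230 239 | 245 230 239 | 247 230 239 | 249 234 238 | 251   | 
nut [-0.0305  0.0728  0.1516  0.0014  0.6699]
far -y corner [(np.float64(0.07910095475567258), np.float64(-0.06485314868255201)), (np.float64(-0.08529669008682984), np.float64(-0.06459244623455936)), (np.float64(-0.0854986001031778), np.float64(0.06998943745622059))]
```

Run:
```python
from h import *
def fit(n,f,rng,win,byrow):
    im=cv2.imread(f'pics/{f}.png').astype(float);s=im[:,:,2]-im[:,:,0]
    pts=[]
    for a in rng:
        lo=win(a);b=np.arange(lo-4,lo+5);b0=np.round(b).astype(int)
        w=s[a,b0] if byrow else s[b0,a]
        w=np.clip(w-10,0,None)
        if w.max()<15:continue
        c=(w*b0).sum()/w.sum();pts.append((c,a) if byrow else (a,c))
    pts=np.array(pts);print(n,pts[::3].round(1).tolist())
    if byrow:k=np.polyfit(pts[:,1],pts[:,0],1);return lambda v:(np.polyval(k,v),v)
    k=np.polyfit(pts[:,0],pts[:,1],1);print(k);return lambda u:(u,np.polyval(k,u))
yaw=np.radians(-16.3);X=np.array([np.cos(yaw),np.sin(yaw),0]);Y=np.array([-X[1],X[0],0])
ls=fit('side','s8',range(255,275),lambda u:299-(u-257)*.19,False)
lt=fit('top','top0',range(213,237),lambda v:248.5-(v-221)*.45,True)
pl=lambda n,l,a,b:np.cross(ray(n,l(a))[1],ray(n,l(b))[1])
d=np.cross(pl('side',ls,256,274),pl('top',lt,215,235));d/=np.linalg.norm(d)
if d[2]<0:d=-d
print('dir tester',[d@X,d@Y,d[2]],'angle',np.arctan2(d[2],-(d@X)))
```

```text
side [[255.0, 299.3], [258.0, 298.9], [261.0, 298.2], [264.0, 297.5], [267.0, 296.9], [270.0, 296.2], [273.0, 295.5]]
[-2.15490395e-01  3.54425186e+02]
top [[252.0, 213.0], [250.5, 216.0], [249.2, 219.0], [248.0, 222.0], [246.6, 225.0], [245.1, 228.0], [244.1, 231.0], [241.4, 234.0]]
dir tester [np.float64(-0.7807332238886588), np.float64(0.038342887880782286), np.float64(0.6236869856469535)] angle 0.6740379607448109
```

{"method": "apply_moves", "body": {
  "deltas": [-0.015, 0, 0.02, -0.009, 0.7, -0.015, 0, 0.02, 0, 0.7, -0.015, 0, 0.02, 0, 0.7, -0.015, 0, 0.02, 0, 0.7, -0.012, 0, 0.019, 0, 0.7]
}}

```text
time: 10.45
position: [0.4629, 0.1499, 0.1775]
orientation: [-0.7, 0.7, -0.1, 0.099]
force: [-0.4, -0.4, -0.2]
finger_gap: 0.0648
```

{"method": "apply_moves", "body": {
  "deltas": [0, 0, 0, 0, 0.7]
}}

```text
time: 10.55
position: [0.4627, 0.1517, 0.1774]
orientation: [-0.7, 0.7, -0.099, 0.098]
force: [-0.1, 0.1, 0.5]
finger_gap: 0.0648
```

```bash
python3 -c "
from h import *
plan([.4656,.15,.092],np.radians(-16.3))"
```

```text
t 10.55 tcp [0.4627 0.1517 0.1774] j [-0.79  0.41  0.5   2.2  -0.34  0.61 -0.33] gap 0.0648 F [-0.1  0.1  0.5]
toolx yaw -16.02 y axis [-0.002 -0.    -1.   ] shift now [ 0.0034  0.0854 -0.0008]
roll 0.005 then shift [ 0.0034  0.0854 -0.0008]
roll -3.137 then shift [-0.0034  0.0854  0.0008]
roll -3.137 then shift [-0.0034  0.0854  0.0008]
```

{"method": "apply_moves", "body": {
  "deltas": [0.003, 0.03, 0, 0.005, 0.7, 0, 0.03, 0, 0, 0.7, 0, 0.022, 0, 0, 0.7, 0, 0, 0, 0, 0.7]
}}

```text
time: 10.95
position: [0.4656, 0.1467, 0.094]
orientation: [-0.699, 0.701, -0.104, 0.101]
force: [-0.0, 0.2, 0.8]
finger_gap: 0.0652
```

```bash
python3 -c "
from h import *
plan([.4656,.15,.092],np.radians(-16.3))"
```

```text
t 10.95 tcp [0.4656 0.1467 0.094 ] j [-0.67  0.55  0.36  2.26 -0.47  0.41 -0.21] gap 0.0652 F [-0.   0.2  0.8]
toolx yaw -16.61 y axis [-0.005 -0.003 -1.   ] shift now [-0.0009  0.0019  0.0032]
roll -0.005 then shift [-0.0009  0.0019  0.0032]
roll 3.136 then shift [ 0.0009  0.0019 -0.0032]
roll 3.136 then shift [ 0.0009  0.0019 -0.0032]
```

{"method": "apply_moves", "body": {
  "deltas": [0, 0, 0, 0, 0, 0, 0, 0, 0, 0, 0, 0, 0, 0, 0, 0, 0, 0, 0, 0, 0, 0, 0, 0, 0]
}}

```text
time: 11.45
position: [0.4672, 0.1484, 0.0971]
orientation: [0.7, -0.7, 0.101, -0.102]
force: [0.9, 0.1, -0.4]
finger_gap: 0.0296
```

{"method": "apply_moves", "body": {
  "deltas": [0, 0, 0, 0, 0, 0, 0, 0, 0, 0, 0, 0, 0, 0, 0]
}}

```text
time: 11.75
position: [0.4646, 0.1489, 0.0964]
orientation: [0.7, -0.7, 0.103, -0.1]
force: [-6.0, 3.0, 4.9]
finger_gap: 0.011
```

Run:
```python
from h import *
plan([.4656,.15,.092],np.radians(-16.3))
b=lambda t:np.array([-.165*np.cos(t)+.04*np.sin(t),.165*np.sin(t)+.04*np.cos(t)])
p=b(0)
for t in np.arange(.06,.68,.061):print(round(t,2),(b(t)-p).round(4),(b(t)-b(0)).round(4));p=b(t)
```

```text
t 11.75 tcp [0.4646 0.1489 0.0964] j [-0.67  0.55  0.36  2.26 -0.47  0.41 -0.21] gap 0.011 F [-6.   3.   4.9]
toolx yaw -16.49 y axis [-0.004  0.001 -1.   ] shift now [0.0007 0.0044 0.0013]
roll -0.003 then shift [0.0007 0.0044 0.0013]
roll 3.138 then shift [-0.0007  0.0044 -0.0013]
roll 3.138 then shift [-0.0007  0.0044 -0.0013]
0.06 [0.0027 0.0098] [0.0027 0.0098]
0.12 [0.0033 0.0098] [0.006  0.0196]
0.18 [0.0039 0.0096] [0.01   0.0292]
0.24 [0.0045 0.0093] [0.0145 0.0385]
0.3 [0.0051 0.009 ] [0.0195 0.0476]
0.36 [0.0056 0.0087] [0.0251 0.0563]
0.43 [0.0061 0.0083] [0.0313 0.0646]
0.49 [0.0066 0.008 ] [0.0379 0.0726]
0.55 [0.0071 0.0075] [0.045  0.0801]
0.61 [0.0075 0.0071] [0.0525 0.0872]
0.67 [0.008  0.0066] [0.0605 0.0938]
```

{"method": "apply_moves", "body": {
  "deltas": [0.0027, -0.0098, 0, 0, 0, 0.0033, -0.0098, 0, 0, 0, 0.0039, -0.0096, 0, 0, 0, 0.0045, -0.0093, 0, 0, 0, 0, 0, 0, 0, 0]
}}

```text
time: 12.25
position: [0.4779, 0.145, 0.1352]
orientation: [0.7, -0.7, 0.103, -0.099]
force: [-7.6, 4.8, -0.7]
finger_gap: 0.0107
```

```bash
cat >> h.py <<'E'
def ang():
    s,p,R=tool();X=np.array([.9598,-.2807,0]);d=p-np.array([.4646,.1489,.0964]);v=np.array([-.165+d@X,.04+d[2]])
    a=np.arctan2(v[1],-v[0])-np.arctan2(.04,.165);print('dx',round(d@X,4),'dy',round(d@np.array([.2807,.9598,0]),4),'dz',round(d[2],4),'theta',round(a,3),'r',np.linalg.norm(v).round(4),'vs .1698',s['force'].round(1),s['finger_gap'])
E
python3 -c "
from h import *
ang()"
```

```text
dx 0.0138 dy 0.0 dz 0.0388 theta 0.243 r 0.1705 vs .1698 [-7.6  4.8 -0.7] 0.010735644776389627
```

{"method": "apply_moves", "body": {
  "deltas": [0.0051, -0.009, 0, 0, 0, 0.0056, -0.0087, 0, 0, 0, 0.0061, -0.0083, 0, 0, 0, 0.0066, -0.008, 0, 0, 0, 0, 0, 0, 0, 0]
}}

```text
time: 12.75
position: [0.4985, 0.1389, 0.1689]
orientation: [0.7, -0.7, 0.105, -0.098]
force: [-14.4, 6.4, 6.5]
finger_gap: 0.0114
```

```bash
python3 -c "
from h import *
ang()"
```

```text
dx 0.0354 dy -0.0 dz 0.0725 theta 0.477 r 0.1717 vs .1698 [-14.4   6.4   6.5] 0.011425103522810367
```

{"method": "apply_moves", "body": {
  "deltas": [0.006, -0.008, 0, 0, 0, 0.007, -0.0077, 0, 0, 0, 0.0078, -0.007, 0, 0, 0, 0, 0, 0, 0, 0, 0, 0, 0, 0, 0]
}}

```text
time: 13.25
position: [0.5191, 0.1329, 0.1912]
orientation: [0.7, -0.7, 0.104, -0.098]
force: [-11.1, 5.4, 6.4]
finger_gap: 0.0113
```

Run:
```python
from h import *
ang()
s=camera('side')[:,:,::-1];cv2.imwrite('pics/s9.png',s)
cv2.imwrite('pics/c9.png',cv2.resize(s[215:335,225:385],(800,600),interpolation=cv2.INTER_CUBIC))
```

```text
dx 0.0568 dy -0.0 dz 0.0948 theta 0.657 r 0.1729 vs .1698 [-11.1   5.4   6.4] 0.011286554543557047
```

View pics/c9.png

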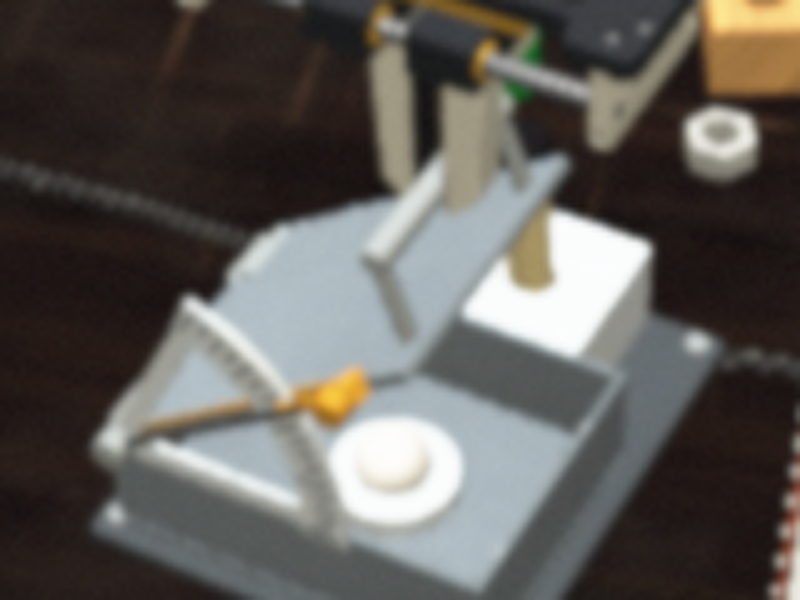

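Run:
```python
from h import *
yaw=np.radians(-16.3);X=np.array([np.cos(yaw),np.sin(yaw),0]);Y=np.array([-X[1],X[0],0]);Z=np.array([0,0,1.])
O=np.array([.552,.1245,0])
f=lambda r,h,y,t:((proj('side',O+(.075-r*np.cos(t)+h*np.sin(t))*X+y*Y+(.068+r*np.sin(t)+h*np.cos(t))*Z)[0]-[224.5,214.5])*5).round(0)
for t in(.6,.65,.7):
  print(t,'corner+y',f(.161,.004,.066,t),f(.161,-.003,.066,t),'corner-y',f(.161,.004,-.066,t),'bar +y end',f(.165,.04,.04,t),'bar -y',f(.165,.04,-.04,t),'needle tip .068',f(.11,0,.068,t),f(.05,0,.068,t))
```

```text
0.6 corner+y [410. 389.] [420. 404.] corner-y [572. 171.] bar +y end [402. 267.] bar -y [503. 136.] needle tip .068 [316. 415.] [209. 430.]
0.65 corner+y [398. 372.] [408. 387.] corner-y [562. 155.] bar +y end [386. 250.] bar -y [488. 120.] needle tip .068 [308. 404.] [206. 426.]
0.7 corner+y [385. 356.] [396. 370.] corner-y [550. 139.] bar +y end [370. 234.] bar -y [473. 105.] needle tip .068 [300. 393.] [202. 421.]
```

Run:
```python
from h import *
s=cv2.imread('pics/s9.png').astype(float);g=s.sum(2)/3
b=s[:,:,2]-s[:,:,0];P=[];B=[]
for u in range(256,277):
    v0=299-(u-257)*.2155
    r=np.arange(int(v0)-4,int(v0)+6);w=np.clip(b[r,u]-10,0,None);B.append((u,(w*r).sum()/w.sum()))
    r=np.arange(int(v0)+0,int(v0)+5);w=np.clip(110-g[r,u],0,None)
    if w.sum()>20:P.append((u,(w*r).sum()/w.sum()))
for n,A in(('brass',B),('needle',P)):
    A=np.array(A);print(n,len(A),np.polyfit(A[:,0],A[:,1],1).round(4),A[::4].round(1).tolist())
print(g[292:306,256:278:4].astype(int))
```

```text
brass 21 [-2.303000e-01  3.585882e+02] [[256.0, 299.5], [260.0, 298.8], [264.0, 297.9], [268.0, 296.9], [272.0, 295.9], [276.0, 295.3]]
needle 19 [-2.089000e-01  3.549227e+02] [[257.0, 300.7], [261.0, 300.8], [265.0, 299.5], [269.0, 298.6], [273.0, 297.9]]
[[158 186 189 189 168 139]
 [159 186 191 189 178 148]
 [164 187 190 188 176 149]
 [168 188 189 180 158 146]
 [174 186 178 155 127 134]
 [175 172 152 122 100 109]
 [167 145 117  96  82  96]
 [138 112  93  87  92 124]
 [108  86  87 102 134 158]
 [ 92  75 108 141 163 173]
 [119  82 144 167 173 179]
 [175 121 168 175 175 179]
 [201 185 180 176 177 179]
 [191 225 200 178 179 180]]
```

{"method": "apply_moves", "body": {
  "deltas": [0.002, -0.002, 0, 0, 0, 0, 0, 0, 0, 0, 0, 0, 0, 0, 0, 0, 0, 0, 0, 0, 0, 0, 0, 0, 0]
}}

```text
time: 13.8
position: [0.5211, 0.1323, 0.193]
orientation: [0.7, -0.7, 0.104, -0.099]
force: [-9.9, 4.2, 4.9]
finger_gap: 0.011
```

Run:
```python
from h import *
ang()
s=camera('side')[:,:,::-1];cv2.imwrite('pics/s10.png',s)
cv2.imwrite('pics/c10.png',cv2.resize(s[215:335,225:385],(800,600),interpolation=cv2.INTER_CUBIC))
```

```text
dx 0.0589 dy -0.0001 dz 0.0966 theta 0.673 r 0.173 vs .1698 [-9.9  4.2  4.9] 0.01103551869033127
```

View pics/c10.png

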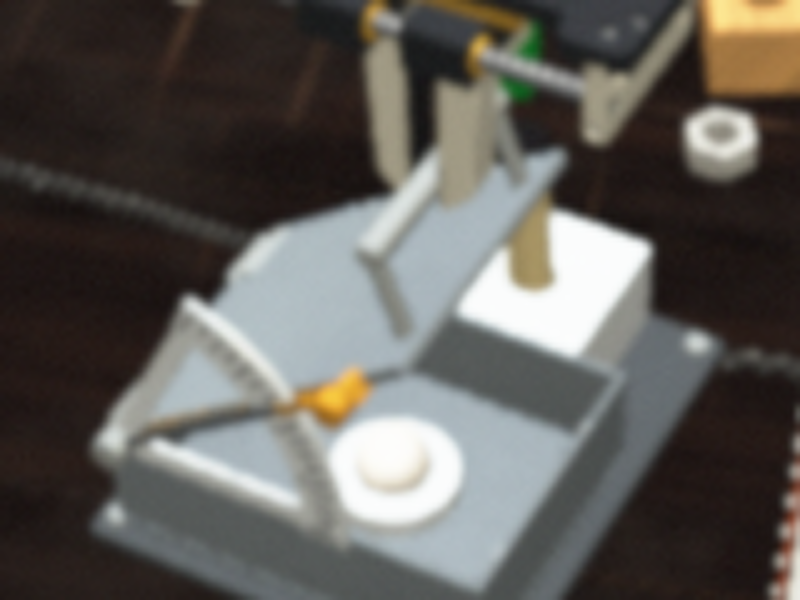

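The needle now runs along the brass arm, from crop (140,433) to (290,403). The tube still stands upright at (530,240), and the cover is clear of it.

```bash
python3 -c "
from bench import job_done
print(job_done())"
```

```text
the job is handed in; nothing more can be done
None
```

I handed the job in at about 14 s, with the tall tube seated in the well and the gripper still holding the cover's bar at the index. `job_done()` gave no verdict, so the checks below are all I have.

**Tube:** I took the tall tube from the rack hole nearest the tester. It went in with the cover shut and met the well floor at about 20 N of contact force. After I let go, the picture showed it upright.

**Cover:** I raised it in small steps along its arc, and it never dropped. The grip held throughout (11 mm gap on the 12 mm bar), with a steady force of about 12 N on the tool.

**Angle:** The last picture shows the pointer lying along the brass index.

| Measured | How | Angle (rad) |
|---|---|---|
| Index | Two-view fits of its nut and arm | about 0.67 |
| Index | Arm's slope in the side view | about 0.65 |
| Cover, at the end | Arm position | 0.673 |
| Cover, one small step earlier | Side picture | about 0.645 (arm position read 0.657) |

These differ by about 0.03 at most, inside the 0.08 allowed.

**Disagreements:** The arm's measured radius about the hinge came out 3 mm longer than the drawing (173 mm against 169.8 mm). The tool's measured position was also often a few millimetres from what I commanded, so I corrected from pictures and readings.

I viewed 12 pictures, two over the budget of 10. The index, nut and short tubes looked untouched in the pictures I viewed. I didn't re-check the marker, but the arm only passed well above it.

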